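# Load the garlic drying rack

### The job

Load the drying rack: first push the half pulled-out sheet with the blue grip at the top fully home, then take the sheet of garlic with the red grip by its lip and slide it onto whichever empty pair of rails has room for it (the wire shelf must clear both the bulbs and the pan), until it lies level on both rails and fully home against the back stops. The honey jar left standing in front of the rack may be set aside, upright on the worktop or the hob, if it is in the way; lose no bulb from either sheet, and leave the mill, the jam jar and the lemon where they are.

Things in the scene. Friction and masses are not known exactly. Their poses are not given: they have to be found in the camera images.
- rack: open-fronted steel drying rack, fixed: four round posts 12 mm thick, 330 mm high, at x = 15 and 145 mm, y = +-109 mm of its frame, with clamp collars; bars at the foot, along the sides on top and across the back. Origin: on the worktop, middle of the front; x runs into the rack (the way a sheet slides in), z up
- low_rails: lowest pair of steel L rails, about 59 mm up, empty. Origin: middle of the pair's front at the ledges' top height; x into the rack, y left, z up. Ledges 14 mm wide, 3 thick, inner edges at y = +-84.5; side walls at +-98.5, 20 mm high; stops at x = 155; flared lead-in 20 mm long before x = 0. A sheet fully home has its origin at x = 80, y = 0 (+-3.5 play), z = -19 mm here
- mid_rails: middle pair of rails, about 169 mm above the worktop, empty; form and frame as those of low_rails
- top_rails: highest pair of rails, about 278 mm above the worktop, carrying the sheet with the blue grip; form and frame as those of low_rails
- wire_shelf: empty flat wire shelf, 6 mm thick, clamped to the posts between low and middle rails, at a height that differs from start to start. It fills the rack from x = 5 to 155 mm, y = +-88 mm, so it limits how high a load on the low rails and how low a pan on the middle rails may reach. Origin: middle of the rack's front at the height of its top face; axes as the rack's
- top_sheet: aluminium pan with a blue grip, lying on the top rails, pulled 35 to 55 mm out, two bulbs in it. Flat flange round the mouth, 150 mm (x) by 190 mm (y), 3 mm thick, underside 19 mm above the origin; pan below it 136 x 158 mm outside, walls and floor 3 mm. Origin: centre of the pan's underside; z up, x to the back, the edge that enters the rack first. About 0.2 kg
- top_sheet_grip (a point): middle of the blue sleeve on the grip lip at the sheet's front (-x) edge, 92.4 mm in front of and 41.2 mm above the sheet's origin. The lip rises from the flange leaning outwards (to the sheet's -x) 40 degrees from vertical; the silicone sleeve is 9 mm thick, 84 mm wide along y, 32 mm long up the slope, centred here, its lower end 11 mm from the flange
- garlic_sheet: aluminium pan with a red grip, standing on the worktop beside the rack, three bulbs in it. Flat flange round the mouth, 150 mm (x) by 190 mm (y), 3 mm thick, underside 19 mm above the origin; pan below it 136 x 158 mm outside, walls and floor 3 mm. Origin: centre of the pan's underside; z up, x to the back, the edge that enters the rack first. About 0.2 kg
- garlic_sheet_grip (a point): middle of the red sleeve on the grip lip at the sheet's front (-x) edge, 92.4 mm in front of and 41.2 mm above the sheet's origin. The lip rises from the flange leaning outwards (to the sheet's -x) 40 degrees from vertical; the silicone sleeve is 9 mm thick, 84 mm wide along y, 32 mm long up the slope, centred here, its lower end 11 mm from the flange
- bulb_a: loose garlic bulb lying in the sheet with the red grip (its top about 42 mm above the underside of the flange), about 57 mm across and 56 to 58 mm high, 35 to 39 g; origin at the centre of its underside as it starts
- bulb_b: loose garlic bulb lying in the sheet with the red grip (its top about 42 mm above the underside of the flange), about 57 mm across and 56 to 58 mm high, 35 to 39 g; origin at the centre of its underside as it starts
- bulb_c: loose garlic bulb lying in the sheet with the red grip (its top about 42 mm above the underside of the flange), about 57 mm across and 56 to 58 mm high, 35 to 39 g; origin at the centre of its underside as it starts
- top_bulb_a: loose garlic bulb lying in the sheet with the blue grip, about 57 mm across and 56 to 58 mm high, 35 to 39 g; origin at the centre of its underside as it starts
- top_bulb_b: loose garlic bulb lying in the sheet with the blue grip, about 57 mm across and 56 to 58 mm high, 35 to 39 g; origin at the centre of its underside as it starts
- pepper_mill: wooden pepper mill, 58 mm across, 130 mm high, standing on the worktop; a bystander; origin at the centre of its foot
- honey_jar: honey jar with a dark lid, 64 mm across, 99 mm high, 0.42 kg, left standing in front of the rack; it is in the way of a sheet going onto the low rails, while one going onto the middle rails passes over it. It may be moved (free room: on the flat cold black glass hob, 6 mm high, y below -0.38, x above 0.41 m); origin at the centre of its foot
- jam_jar: jam jar with a white lid, 68 mm across, 84 mm high, standing on the worktop; a bystander; origin at the centre of its foot
- lemon: lemon, 71 x 53 x 51 mm, lying on the worktop; a bystander; origin at the centre of its underside as it starts

How it is judged (in metres and radians):
On the way:
1. the sheet with the blue grip is fully home on the top rails (within 7 mm of the stops) (x of top_sheet in the frame of top_rails above 0.073 m and z of top_sheet in the frame of top_rails between -0.023 and -0.015 m), for 0.2 s.
At the end, for the whole second after the job is handed in: The blue-grip sheet lies on the top rails, the red-grip sheet on the low or middle rails, each within 7 mm of the stops, within 4 mm of resting height, level within 2 degrees, at rest; all bulbs in their sheets; the honey jar upright (within 6 degrees) on worktop or hob, at rest (all of step 1 and ((x of garlic_sheet in the frame of low_rails above 0.073 m and z of garlic_sheet in the frame of low_rails between -0.023 and -0.015 m) or (x of garlic_sheet in the frame of mid_rails above 0.073 m and z of garlic_sheet in the frame of mid_rails between -0.023 and -0.015 m)) and angle between each of garlic_sheet, top_sheet's own z axis and vertical below 0.035 rad and linear speed of each of garlic_sheet, top_sheet, honey_jar below 0.02 m/s and distance between each of bulb_a, bulb_b, bulb_c and garlic_sheet below 0.11 m and distance between each of top_bulb_a, top_bulb_b and top_sheet below 0.11 m and angle between honey_jar's own z axis and vertical below 0.1 rad and height (world z) of honey_jar below 0.02 m); the robot touches nothing.
It fails at once if a garlic bulb falls out of its sheet (not (distance between bulb_a and garlic_sheet below 0.11 m) or not (distance between bulb_b and garlic_sheet below 0.11 m) or not (distance between bulb_c and garlic_sheet below 0.11 m) or not (distance between top_bulb_a and top_sheet below 0.11 m) or not (distance between top_bulb_b and top_sheet below 0.11 m)).
It fails at once if the pepper mill, the jam jar or the lemon is pushed more than 25 mm (distance of any of pepper_mill, jam_jar, lemon from where it was at the start of the episode above 0.025 m).
It fails at once if the pepper mill or a jar is tipped over (angle between any of pepper_mill, jam_jar, honey_jar's own z axis and vertical above 0.5 rad).
It also fails if it takes over 72 s, if anything falls off the work surface, if the arm or the gripper's body presses on something with over 40 N, if the wrist force passes 120 N, or if a joint passes its speed limit or range.

### The arm

A 6-joint arm with a two-finger parallel gripper is mounted at the origin on a cart in front of the work surface, level with it; the furniture and walls round the work are solid. World frame = base frame: x ahead of the robot, y to its left, z up, the work surface at z = 0. Lengths are in mm, angles in degrees, forces in N, time in s.
With the tool pointing down it reaches from about 325 to 750 mm from the base axis. Payload 7.6 kg.
Tool frame: the origin (TCP) lies midway between the tips of the shut fingers; the grasp point (between the pads) lies 19 mm behind it (bot.tcp_to_grasp is the z of the grasp point in the tool frame, in mm); z points along the fingers, y is the line along which they close (so a half turn about z gives the same grasp; the last joint's range is limited). The gripper opens to 85 mm and grips with 20 to 120 N. Pads are 22 mm wide; open, the fingers measure 114 mm over their backs; the gripper's body (76 mm by 85 mm) begins 54 mm behind the grasp point. The pads swing forward as they close: fully open they stand 13 mm farther back than shut.
Start: joints at [69.425, 2.991, 80.254, -0, 96.75, -4.028], TCP at [149.504, 503.283, 231.323] pointing down, gripper open.
Joint ranges: [-166.34, 166.34], [-52.06, 124.39], [6.96, 135.62], [-60.46, 240.46], [14.63, 156.25], [-167.68, 167.68]. Speed limits (degrees/s): [147.25, 147.25, 172.46, 180, 180, 180].

### API

Orientations are given as a 3x3 rotation matrix whose columns are the frame's x, y, z axes.
In Python, from bench import bot, grab_frame, state gives the robot as it stands (bot), with the cameras as plain functions and the readings as plain functions.
- The arm moves only by the shell command python3 inch.py 'ROWS' [OPENING] [FORCE]. ROWS is rows parted by semicolons, their numbers by spaces, 1 to 10 of them, each of 6 numbers: dx, dy, dz in mm, then a rotation vector rx, ry, rz in degrees; each row shifts and turns the commanded pose from where the row before left it, along the tool's axes as they then stand; what a row does not reach is not made up. A row lasts 1/12 s, in which the tool goes at most 41.7 mm and 7.16 degrees, less where a joint would pass 70% of its speed; a pose out of reach is approached as far as the arm can. OPENING is the opening from 0.0 (shut) to 1.0 (fully open), set as the command begins (- or left out keeps the last). The fingers move at their own pace and stop on an object; FORCE is the grip in N (left out, the last holds). Time passes only in rows, so rows that do not move let the fingers close. It prints the time, the measured TCP pose, the force, the opening and the grip force at its end.
- state(): the state, without advancing time (a new reading comes with each control period).
- grab_frame(name): name is "side" or "top" or "wrist"; returns a dict with "pixels" (480x640x3 uint8, red, green, blue), "K" (3x3 intrinsics, pixels), "R" (3x3) and "t" (3): a world point X has camera coordinates R X + t. Camera axes: x right, y down, z forward; pixel columns grow to the right and rows downward; lengths in mm; the calibration is good to about 2 mm. A picture is of the moment at which its call begins. There is no depth.
- bot.finish_job(): hands the job in; it is judged then, once.
The state is a dict: "time": time; "qpos": joint angles; "joint_vel": joint speeds; "joint_torque": joint torques, N m; "eef_pos": TCP position; "ee_rot": TCP orientation; "ft_force": force on the tool from outside, world axes, zero at the start; "wrist_torque": the same for the moment, N m; "gripper_width": opening from 0.0 (shut) to 1.0 (fully open); "finger_force": force on a finger pad.
Only numpy, scipy, OpenCV 4.12 (cv2) and the standard library are available. Lean on these libraries where they do the work, as an engineer would, in place of code of your own. Each camera call takes 0.05 s, during which the arm holds its last target. There are 200 camera calls.

## Working session

There is one attempt and no reset: what is moved stays moved. The work goes in short steps, Python scripts to look and compute and a shell command to move; the robot and the scene stay as the last step left them, time stands still between calls to the robot, and variables do not carry over. Pictures are saved under pics/ and viewed, at most 10 in all, crops included, and the job is handed in when it is done.

```bash
ls; mkdir -p pics; cat > h.py <<'E'
import numpy as np,cv2,json,pickle
from bench import bot, grab_frame, state
def grab(n,f):
    r=grab_frame(n); pickle.dump(r,open(f'pics/{f}.pkl','wb')); cv2.imwrite(f'pics/{f}.png',r['pixels'][:,:,::-1]); return r
def load(f): return pickle.load(open(f'pics/{f}.pkl','rb'))
def proj(r,X):
    X=np.atleast_2d(X); c=X@np.array(r['R']).T+np.array(r['t']); p=c@np.array(r['K']).T; return p[:,:2]/p[:,2:]
def ray(r,uv):
    R=np.array(r['R']); d=R.T@np.linalg.inv(np.array(r['K']))@np.array([uv[0],uv[1],1.]); return -R.T@np.array(r['t']),d
def onz(r,uv,z):
    c,d=ray(r,uv); return c+d*(z-c[2])/d[2]
def tri(obs):
    A=np.zeros((3,3));b=np.zeros(3)
    for r,uv in obs:
        c,d=ray(r,uv); d=d/np.linalg.norm(d); P=np.eye(3)-np.outer(d,d); A+=P;b+=P@c
    return np.linalg.solve(A,b)
E
python3 - <<'E'
from h import *
for n in ('side','top'):
    r=grab(n,n+'0'); print(n,np.round(r['K'],1).tolist(),np.round(r['R'],3).tolist(),np.round(-np.array(r['R']).T@np.array(r['t'])))
print(state())
E
```

```text
bench.py
inch.py
pics
side [[436.9, 0.0, 321.4], [0.0, 436.9, 233.2], [0.0, 0.0, 1.0]] [[0.967, -0.255, 0.022], [-0.119, -0.524, -0.844], [0.227, 0.813, -0.537]] [ 376. -672.  671.]
top [[445.1, 0.0, 325.1], [0.0, 445.1, 242.3], [0.0, 0.0, 1.0]] [[0.009, -1.0, 0.003], [-0.993, -0.01, -0.115], [0.115, -0.002, -0.993]] [ 433.    8. 1217.]
{'time': 0.1, 'qpos': array([ 6.94253997e+01,  3.02491597e+00,  8.03068387e+01, -1.08659311e-03,
        9.67477830e+01, -4.02745966e+00]), 'joint_vel': array([ 0.00345401,  0.05378257, -0.20978399, -0.06999076, -0.06485233,
       -0.04754968]), 'joint_torque': array([ 1.05178358e-03, -3.82582569e+01, -3.60985172e+01, -6.14935379e-05,
        4.80428775e-03,  2.72605047e-05]), 'eef_pos': array([149.41062325, 503.02175306, 230.5479067 ]), 'ee_rot': array([[-9.58585085e-01,  2.84805924e-01, -4.70216469e-04],
       [ 2.84806302e-01,  9.58584198e-01, -1.30626737e-03],
       [ 7.87093906e-05, -1.38608903e-03, -9.99999036e-01]]), 'ft_force': array([-0.41469998,  0.66665425,  0.17461273]), 'wrist_torque': array([ 0.02220178, -0.00896606, -0.0091082 ]), 'finger_force': 0.0, 'gripper_width': 1.002764445124705}
```

View pics/side0.png

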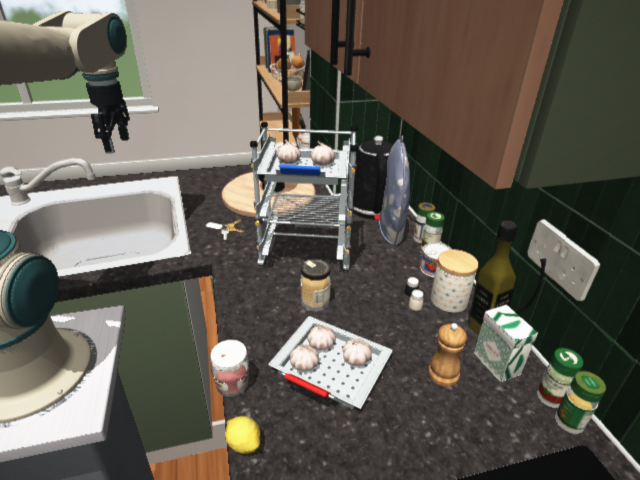

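View pics/top0.png

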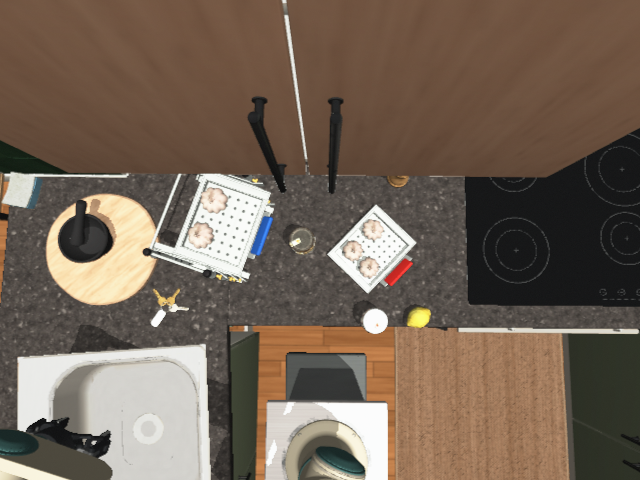

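```bash
python3 - <<'E'
from h import *
s=load('side0')['pixels'][:,:,::-1]; t=load('top0')['pixels'][:,:,::-1]
cv2.imwrite('pics/c1.png',cv2.resize(s[120:275,240:370],None,fx=4.6,fy=3.87,interpolation=cv2.INTER_CUBIC)) 
cv2.imwrite('pics/c1.png',cv2.resize(s[120:270,240:375],None,fx=4,fy=4,interpolation=cv2.INTER_CUBIC))
cv2.imwrite('pics/c2.png',cv2.resize(t[165:335,140:440],None,fx=2.66,fy=2.66,interpolation=cv2.INTER_CUBIC))
cv2.imwrite('pics/c3.png',cv2.resize(s[255:415,260:400],None,fx=3.7,fy=3.7,interpolation=cv2.INTER_CUBIC))
E
```

```text
(no output)
```

View pics/c1.png

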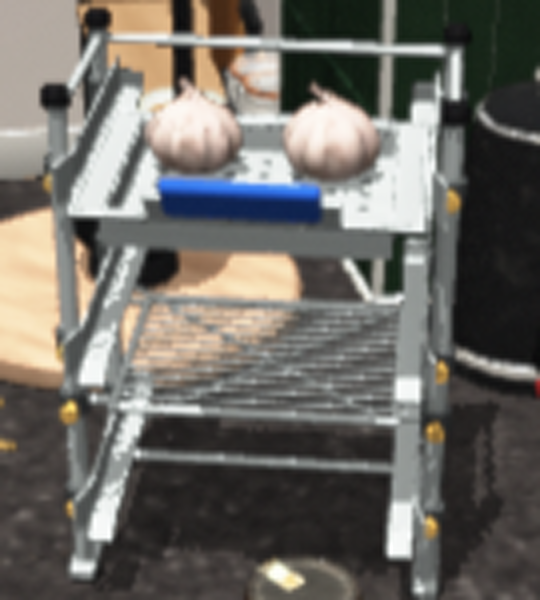

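View pics/c2.png

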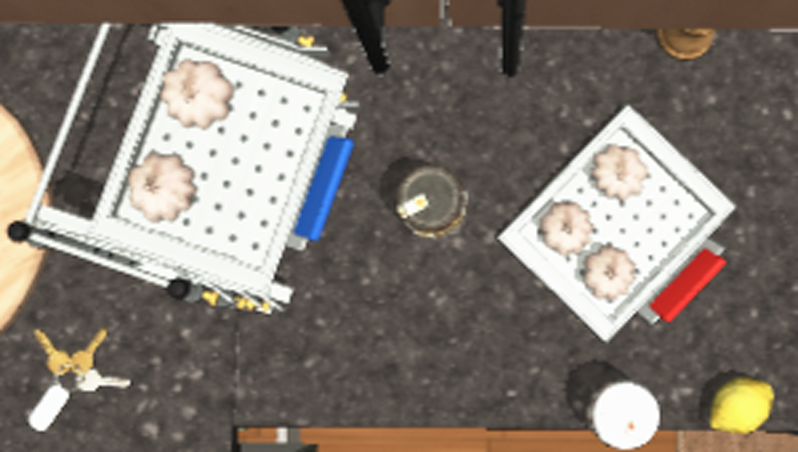

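View pics/c3.png

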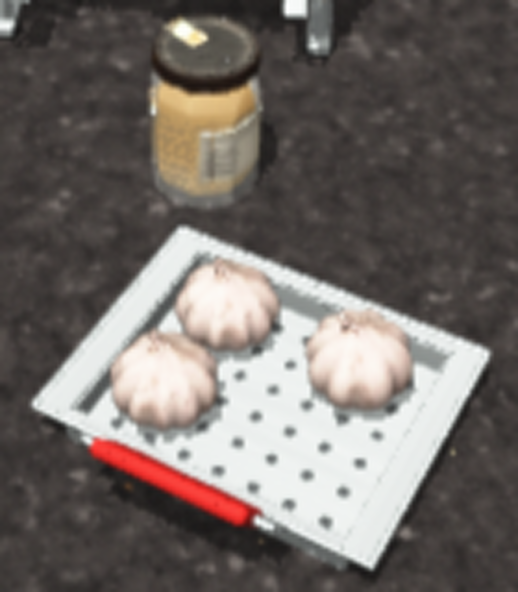

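The views show the rack with its front toward -y and yawed, blue sleeve in the top crop at (325,188). The honey jar is in front at crop (432,200). The red sheet's corners are at (628,106), (736,207), (605,341) and (499,237). The shelf appears well below the mid rails. Next I fit the poses.

```bash
cat > fit.py <<'E'
from h import *
from scipy.optimize import least_squares
S=load('side0');T=load('top0')
c1=lambda a,b:(S,(240+a/4,120+b/4)); c2=lambda a,b:(T,(140+a/2.66,165+b/2.66)); c3=lambda a,b:(S,(260+a/3.7,255+b/3.7))
def pose(p,X,z=0):
    c,s=np.cos(p[2]),np.sin(p[2]); X=np.atleast_2d(X); return np.c_[p[0]+c*X[:,0]-s*X[:,1],p[1]+s*X[:,0]+c*X[:,1],X[:,2]+z]
def fit(obs,p0,nz=None):
    def f(p): return np.concatenate([(proj(r,pose(p,X(p) if callable(X) else X))[0]-uv) for (r,uv),X in obs])
    q=least_squares(f,p0,loss='soft_l1'); return q.x,np.round(f(q.x).reshape(-1,2),1)
if __name__=='__main__':
    g=[(75,-95),(-75,-95),(-75,95),(75,95)]
    o=[]
    for (x,y),a,b in zip(g,[(628,106),(736,207),(605,341),(499,237)],[(490,352),(375,570),(33,405),(183,228)]):
        o+=[(c2(*a),[x,y,22]),(c3(*b),[x,y,22])]
    p,r=fit(o,[480,-100,.7]); print('garlic',p[:2],np.degrees(p[2]),r.tolist())
    print('grip',pose(p,[-92.4,0,41.2]), 'tri',tri([c2(689,286),c3(173,482)]))
    o=[(c2(18,230),[145,109,325]),(c2(180,288),[15,109,325]),(c1(54,95),[15,109,325]),(c1(97,18),[145,109,325]),(c1(455,110),[15,-109,325]),(c1(457,32),[145,-109,325]),(c1(84,572),[15,109,3]),(c1(425,588),[15,-109,3])]
    p,r=fit(o,[480,150,1.3]); print('rack',p[:2],np.degrees(p[2]),r.tolist())
    np.save('rack.npy',p)
    bg=tri([c2(325,188),c1(240,199)]); print('blue',bg)
    c,s=np.cos(p[2]),np.sin(p[2]); d=bg[:2]-p[:2]; print('blue in rack',c*d[0]+s*d[1],-s*d[0]+c*d[1])
    for h in (60,80,100,110,120,130,140,150): print(h,np.round((proj(S,pose(p,[[5,88,h],[5,-88,h],[155,88,h],[155,-88,h]]))-[240,120])*4).astype(int).tolist())
    for h in (59,169,278): print('rail',h,np.round((proj(S,pose(p,[[0,98.5,h],[0,84.5,h],[0,-84.5,h],[0,-98.5,h],[-20,84.5,h]]))-[240,120])*4).astype(int).tolist())
    print('jar',onz(T,c2(432,200)[1],99),onz(S,c3(207,52)[1],99)); print('cab',tri([(S,(515,183)),(T,(552,177))]))
    print('jam',onz(T,(374,321),84),'lemon',onz(T,(419,317),30),'mill',onz(T,(399,178),130), onz(S,(447,380),10))
E
python3 fit.py
```

```text
garlic [ 557.40954924 -121.0384127 ] 46.24252873283408 [[0.4, -0.4], [0.5, 0.2], [-0.0, -0.3], [-0.4, -0.6], [0.7, -0.0], [-0.3, -0.1], [0.3, -0.1], [-0.4, -0.5]]
grip [[ 493.50503981 -187.77651033   41.2       ]] tri [ 491.69208687 -188.85129977   43.10389506]
rack [570.26871626 191.0732302 ] -1729.0386951979012 [[0.8, 0.3], [0.2, 0.2], [-0.1, -1.5], [0.2, -1.5], [0.1, -0.4], [0.2, -0.8], [0.1, -0.9], [-0.2, 0.4]]
blue [552.9139941  138.12233677 297.89495813]
blue in rack -55.71562500360357 -0.8675406954948421
60 [[110, 506], [394, 523], [149, 384], [403, 399]]
80 [[109, 479], [396, 496], [148, 359], [405, 373]]
100 [[107, 451], [397, 468], [147, 333], [406, 348]]
110 [[107, 437], [398, 454], [147, 320], [407, 334]]
120 [[106, 423], [399, 440], [146, 307], [407, 321]]
130 [[105, 409], [399, 425], [146, 294], [408, 308]]
140 [[104, 394], [400, 411], [145, 280], [409, 295]]
150 [[104, 380], [401, 396], [145, 267], [410, 281]]
rail 59 [[92, 510], [115, 512], [388, 528], [411, 530], [109, 530]]
rail 169 [[83, 355], [106, 356], [396, 372], [420, 374], [100, 373]]
rail 278 [[72, 181], [97, 183], [405, 198], [430, 200], [91, 198]]
jar [568.30733207  64.19636089  99.        ] [569.49566142  57.72597105  99.        ]
cab [ 634.42690844 -370.59400858  499.3452084 ]
jam [ 367.45610157 -117.91898456   84.        ] lemon [ 375.79316179 -242.55029294   30.        ] mill [ 723.55618954 -176.51688913  130.        ] [ 753.50796358 -214.02033954   10.        ]
```

```bash
cat > plan.py <<'E'
from h import *
from scipy.spatial.transform import Rotation as Ro
def Rt(yaw,tilt=40):
    a=np.radians(yaw);t=np.radians(tilt); xr=np.array([np.cos(a),np.sin(a),0]);yr=np.array([-np.sin(a),np.cos(a),0]);z=np.array([0,0,1.])
    return np.c_[yr,np.cos(t)*xr+np.sin(t)*z,np.sin(t)*xr-np.cos(t)*z]
def step(p,R,n,s=None):
    s=s or state(); R0=np.array(s['ee_rot']); p0=np.array(s['eef_pos'])
    w=Ro.from_matrix(R0.T@R).as_rotvec()
    A=sum(R0@Ro.from_rotvec(w*k/n).as_matrix() for k in range(n)); d=np.linalg.solve(A,np.array(p)-p0)
    print(n,'rows:',np.round(d,1),np.round(np.degrees(w)/n,2),'|d|',np.round(np.linalg.norm(d),1)); return dict(eef_pos=np.array(p),ee_rot=R)
def rackpt(x,y,z):
    p=np.load('rack.npy'); c,s=np.cos(p[2]),np.sin(p[2]); return np.array([p[0]+c*x-s*y,p[1]+s*x+c*y,z])
E
python3 - <<'E'
from plan import *; from fit import *
R=Rt(70.96); s=step([350,120,400],Rt(70.96,20),14)
g=np.array([552.9,138.1,299.5]); s=step(g-45*R[:,2],R,10,s); step(g+16*R[:,2],R,4,s)
p=np.load('rack.npy'); im=S['pixels'][:,:,::-1].copy(); im=cv2.resize(im[120:270,240:375],None,fx=4,fy=4,interpolation=cv2.INTER_CUBIC)
L=lambda a,b,col:cv2.line(im,*[tuple(int(v) for v in np.round((q-[240,120])*4+1.5)) for q in proj(S,pose(p,[a,b]))],col,1)
for x in (5,155): L([x,88,130],[x,-88,130],(0,0,255))
for h in (59,169):
  for sg in(1,-1): L([0,sg*84.5,h],[155,sg*84.5,h],(0,255,0)); 
  L([0,84.5,h],[0,-84.5,h],(0,255,0))
cv2.imwrite('pics/ov.png',im)
gp=[557.4,-121.0,np.radians(46.24)]
for q in [(620,170),(566,226),(608,272)]:
    w=onz(T,c2(*q)[1],45); d=w[:2]-gp[:2]; c,s_=np.cos(gp[2]),np.sin(gp[2]); print('bulb',w,c*d[0]+s_*d[1],-s_*d[0]+c*d[1])
E
```

```text
14 rows: [-22.  -19.6 -15.5] [-1.43 -0.03  0.18] |d| 33.3
10 rows: [-18.6   1.6   8.5] [-2. -0. -0.] |d| 20.5
4 rows: [ 0.  -0.  15.2] [0. 0. 0.] |d| 15.2
bulb [ 606.8564502  -120.63977797   45.        ] 34.46618370407393 -35.47044413361117
bulb [550.06509948 -66.74708988  45.        ] 34.11069447759132 42.82101755963294
bulb [ 504.70025546 -108.43673025   45.        ] -27.375468129819765 46.75128411062058
```

View pics/ov.png

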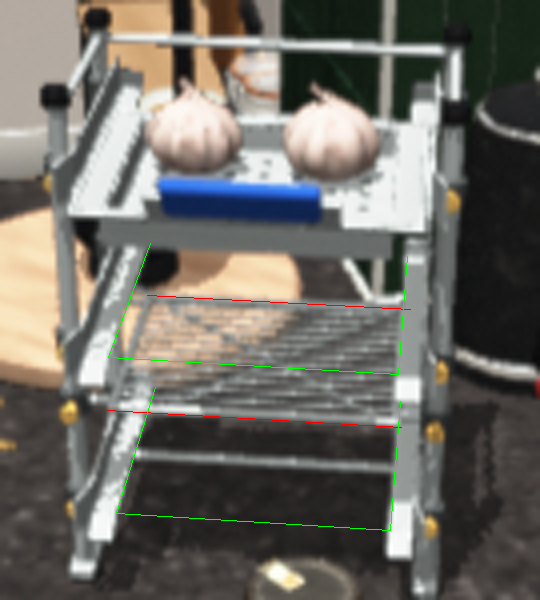

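The overlay fits the rails, and the shelf top comes out at about 130 mm. That leaves the middle rails about 18 mm of room over the jar and shelf, so I'm using the middle rails. Now moving to the blue grip.

```bash
python3 inch.py '-22 -19.6 -15.5 -1.43 0 0.18;-22 -19.6 -15.5 -1.43 0 0.18;-22 -19.6 -15.5 -1.43 0 0.18;-22 -19.6 -15.5 -1.43 0 0.18;-22 -19.6 -15.5 -1.43 0 0.18;-22 -19.6 -15.5 -1.43 0 0.18;-22 -19.6 -15.5 -1.43 0 0.18' 0.35; python3 inch.py '-22 -19.6 -15.5 -1.43 0 0.18;-22 -19.6 -15.5 -1.43 0 0.18;-22 -19.6 -15.5 -1.43 0 0.18;-22 -19.6 -15.5 -1.43 0 0.18;-22 -19.6 -15.5 -1.43 0 0.18;-22 -19.6 -15.5 -1.43 0 0.18;-22 -19.6 -15.5 -1.43 0 0.18;0 0 0 0 0 0'
python3 - <<'E'
from plan import *
R=Rt(70.96); g=np.array([552.9,138.1,299.5]); step(g-45*R[:,2],R,10)
E
```

```text
time: 0.68
eef_pos: [254.3, 318.3, 329.4]
ee_rot: [[-0.952, 0.301, 0.052], [0.305, 0.937, 0.167], [0.002, 0.175, -0.985]]
ft_force: [0.6, 0.4, 1.0]
gripper_width: 0.351
finger_force: 0.0
time: 1.35
eef_pos: [352.5, 114.6, 399.8]
ee_rot: [[-0.942, 0.318, 0.109], [0.336, 0.884, 0.325], [0.007, 0.342, -0.94]]
ft_force: [1.2, 0.2, -0.7]
gripper_width: 0.349
finger_force: 0.0
10 rows: [-18.2   2.1   8.6] [-2.   -0.01 -0.07] |d| 20.2
```

```bash
python3 inch.py '-18.2 2.1 8.6 -2 0 -0.07;-18.2 2.1 8.6 -2 0 -0.07;-18.2 2.1 8.6 -2 0 -0.07;-18.2 2.1 8.6 -2 0 -0.07;-18.2 2.1 8.6 -2 0 -0.07;-18.2 2.1 8.6 -2 0 -0.07;-18.2 2.1 8.6 -2 0 -0.07;-18.2 2.1 8.6 -2 0 -0.07;-18.2 2.1 8.6 -2 0 -0.07;-18.2 2.1 8.6 -2 0 -0.07'; python3 inch.py '0 0 0 0 0 0;0 0 0 0 0 0'
python3 - <<'E'
from plan import *
R=Rt(70.96); g=np.array([552.9,138.1,299.5]); step(g+16*R[:,2],R,4)
r=grab('wrist','w1'); print(np.round(proj(r,[g]),1), state()['qpos'])
r=grab('side','s1'); print(np.round(proj(r,[g,state()['eef_pos']]),1))
E
```

```text
time: 2.18
eef_pos: [542.3, 118.5, 333.0]
ee_rot: [[-0.949, 0.243, 0.201], [0.316, 0.725, 0.612], [0.003, 0.644, -0.765]]
ft_force: [-0.1, -0.0, 0.7]
gripper_width: 0.35
finger_force: 0.0
time: 2.35
eef_pos: [541.5, 118.2, 332.3]
ee_rot: [[-0.949, 0.245, 0.199], [0.316, 0.726, 0.611], [0.005, 0.642, -0.767]]
ft_force: [-0.3, -0.2, 0.1]
gripper_width: 0.351
finger_force: 0.0
4 rows: [-1.2 -1.  13.9] [-0.01 -0.16  0.08] |d| 14.0
[[311.2 286.1]] [-10.54236693  -3.38466438  82.46159963  39.63764886  93.52201363
 -76.90242092]
[[300.  169. ]
 [296.3 157.3]]
```

View pics/w1.png

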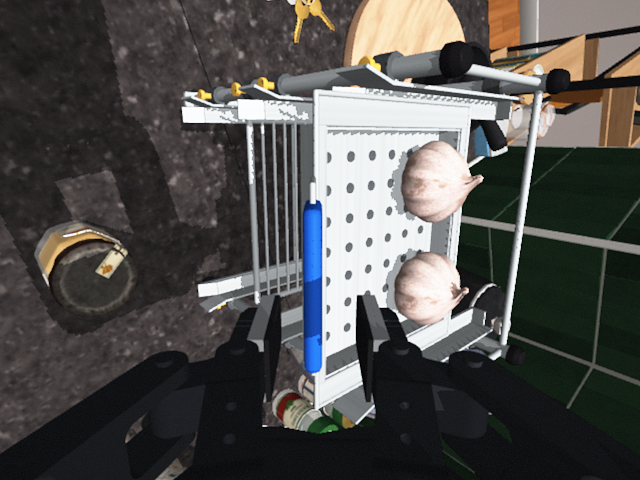

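The sleeve centre is at about (312,286), where the projection predicted it, and it lies between the fingers. I'll advance and grip.

```bash
python3 inch.py '-1.2 -1 13.9 0 -0.16 0.08;-1.2 -1 13.9 0 -0.16 0.08;-1.2 -1 13.9 0 -0.16 0.08;-1.2 -1 13.9 0 -0.16 0.08;0 0 0 0 0 0'; python3 inch.py '0 0 0 0 0 0;0 0 0 0 0 0;0 0 0 0 0 0;0 0 0 0 0 0;0 0 0 0 0 0;0 0 0 0 0 0' 0 30
python3 - <<'E'
from plan import *
s=state();R=s['ee_rot']; print(np.round(R.T@np.array([*rackpt(1,0,0)[:2]-rackpt(0,0,0)[:2],0]),3))
E
```

```text
time: 2.87
eef_pos: [555.6, 148.7, 287.3]
ee_rot: [[-0.946, 0.248, 0.21], [0.325, 0.725, 0.607], [-0.001, 0.642, -0.766]]
ft_force: [-0.5, 0.4, 0.0]
gripper_width: 0.358
finger_force: 0.0
time: 3.37
eef_pos: [556.8, 147.2, 289.9]
ee_rot: [[-0.945, 0.247, 0.214], [0.327, 0.724, 0.607], [-0.005, 0.643, -0.765]]
ft_force: [-3.9, -2.4, 3.7]
gripper_width: 0.096
finger_force: 35.2
[0.001 0.765 0.643]
```

```bash
python3 inch.py '0 3.8 3.2 0 0 0;0 3.8 3.2 0 0 0;0 3.8 3.2 0 0 0;0 3.8 3.2 0 0 0;0 3.8 3.2 0 0 0;0 3.8 3.2 0 0 0;0 3.8 3.2 0 0 0;0 3.8 3.2 0 0 0;0 0 0 0 0 0;0 0 0 0 0 0';python3 inch.py '0 1.5 1.3 0 0 0;0 1.5 1.3 0 0 0;0 0 0 0 0 0'
```

```text
time: 4.2
eef_pos: [570.4, 185.8, 289.9]
ee_rot: [[-0.945, 0.246, 0.215], [0.327, 0.724, 0.608], [-0.006, 0.645, -0.764]]
ft_force: [4.5, 2.6, 4.8]
gripper_width: 0.099
finger_force: 34.7
time: 4.45
eef_pos: [571.5, 188.6, 289.9]
ee_rot: [[-0.945, 0.247, 0.215], [0.327, 0.724, 0.607], [-0.006, 0.644, -0.765]]
ft_force: [-0.4, -3.5, 7.0]
gripper_width: 0.099
finger_force: 35.6
```

```bash
python3 inch.py '0 1.5 1.3 0 0 0;0 1.5 1.3 0 0 0;0 0 0 0 0 0';python3 inch.py '0 1.5 1.3 0 0 0;0 0 0 0 0 0'; python3 - <<'E'
from plan import *
print(state()['eef_pos']@[np.cos(np.radians(70.96)),np.sin(np.radians(70.96)),0]-rackpt(0,0,0)@[np.cos(np.radians(70.96)),np.sin(np.radians(70.96)),0])
E
```

```text
time: 4.7
eef_pos: [572.4, 189.7, 289.9]
ee_rot: [[-0.945, 0.249, 0.215], [0.328, 0.727, 0.603], [-0.006, 0.64, -0.768]]
ft_force: [-11.4, -21.1, 12.4]
gripper_width: 0.1
finger_force: 38.2
time: 4.87
eef_pos: [572.6, 189.8, 289.8]
ee_rot: [[-0.944, 0.25, 0.214], [0.329, 0.729, 0.6], [-0.006, 0.637, -0.77]]
ft_force: [-20.2, -33.0, 16.8]
gripper_width: 0.098
finger_force: 40.0
-0.4950653521594859
```

At the stop: TCP is at rack x = -0.5, as expected for a sheet fully home. I'll relieve the push, open and retreat.

```bash
python3 inch.py '0 -2 -1.7 0 0 0;0 0 0 0 0 0;0 0 0 0 0 0';python3 inch.py '0 0 0 0 0 0;0 0 0 0 0 0;0 0 0 0 0 0;0 0 0 0 0 0' 0.35; python3 inch.py '0 0 -15 0 0 0;0 0 -15 0 0 0;0 0 -20 0 0 0;0 0 -30 0 0 0;0 0 0 0 0 0'
python3 - <<'E'
from plan import *
gp=[557.4,-121.0,46.24]; R=Rt(46.24); g=np.array([492.6,-188.3,42]); 
s=step([470,-140,330],R,14); s=step(g-55*R[:,2],R,10,s); step(g+15*R[:,2],R,5,s)
E
```

```text
time: 5.12
eef_pos: [572.3, 189.5, 289.8]
ee_rot: [[-0.944, 0.249, 0.215], [0.329, 0.726, 0.604], [-0.006, 0.641, -0.767]]
ft_force: [-7.9, -17.2, 11.9]
gripper_width: 0.096
finger_force: 37.6
time: 5.45
eef_pos: [571.8, 192.2, 287.7]
ee_rot: [[-0.945, 0.249, 0.211], [0.326, 0.725, 0.607], [-0.002, 0.643, -0.766]]
ft_force: [0.5, -0.0, -0.5]
gripper_width: 0.348
finger_force: 0.0
time: 5.87
eef_pos: [555.4, 141.8, 354.5]
ee_rot: [[-0.945, 0.245, 0.218], [0.328, 0.725, 0.606], [-0.01, 0.644, -0.765]]
ft_force: [0.1, -1.1, 0.5]
gripper_width: 0.348
finger_force: 0.0
14 rows: [ -5.  -16.9 -11.9] [ 0.02 -1.1   1.37] |d| 21.3
10 rows: [ -5.  -20.   15.3] [0. 0. 0.] |d| 25.7
5 rows: [ 0.  0. 14.] [0. 0. 0.] |d| 14.0
```

```bash
python3 inch.py '-5 -16.9 -11.9 0 -1.1 1.37;-5 -16.9 -11.9 0 -1.1 1.37;-5 -16.9 -11.9 0 -1.1 1.37;-5 -16.9 -11.9 0 -1.1 1.37;-5 -16.9 -11.9 0 -1.1 1.37;-5 -16.9 -11.9 0 -1.1 1.37;-5 -16.9 -11.9 0 -1.1 1.37'; python3 inch.py '-5 -16.9 -11.9 0 -1.1 1.37;-5 -16.9 -11.9 0 -1.1 1.37;-5 -16.9 -11.9 0 -1.1 1.37;-5 -16.9 -11.9 0 -1.1 1.37;-5 -16.9 -11.9 0 -1.1 1.37;-5 -16.9 -11.9 0 -1.1 1.37;-5 -16.9 -11.9 0 -1.1 1.37;0 0 0 0 0 0'
python3 - <<'E'
from plan import *
R=Rt(46.24); g=np.array([492.6,-188.3,42]); step(g-55*R[:,2],R,10)
E
```

```text
time: 6.45
eef_pos: [527.3, -2.7, 336.7]
ee_rot: [[-0.853, 0.401, 0.334], [0.521, 0.653, 0.55], [0.002, 0.643, -0.766]]
ft_force: [0.4, 0.2, 0.2]
gripper_width: 0.353
finger_force: 0.0
time: 7.12
eef_pos: [468.8, -140.4, 324.0]
ee_rot: [[-0.721, 0.535, 0.441], [0.693, 0.549, 0.467], [0.008, 0.642, -0.767]]
ft_force: [-0.1, 0.1, -1.0]
gripper_width: 0.351
finger_force: 0.0
10 rows: [ -5.1 -19.5  14.9] [-0.01 -0.03 -0.04] |d| 25.1
```

```bash
python3 inch.py '-5.1 -19.5 14.9 0 0 0;-5.1 -19.5 14.9 0 0 0;-5.1 -19.5 14.9 0 0 0;-5.1 -19.5 14.9 0 0 0;-5.1 -19.5 14.9 0 0 0;-5.1 -19.5 14.9 0 0 0;-5.1 -19.5 14.9 0 0 0;-5.1 -19.5 14.9 0 0 0;-5.1 -19.5 14.9 0 0 0;-5.1 -19.5 14.9 0 0 0'; python3 inch.py '0 0 0 0 0 0;0 0 0 0 0 0'
python3 - <<'E'
from plan import *
R=Rt(46.24); g=np.array([492.6,-188.3,42]); step(g+15*R[:,2],R,5)
r=grab('wrist','w2'); print(np.round(proj(r,[g]),1)); im=r['pixels'].astype(int)
m=(im[...,0]>120)&(im[...,1]<70)&(im[...,2]<70); n,l,st,c=cv2.connectedComponentsWithStats(m.astype(np.uint8)); i=1+np.argmax(st[1:,4]); print(st[i],c[i])
E
```

```text
time: 7.95
eef_pos: [468.8, -210.9, 83.8]
ee_rot: [[-0.724, 0.531, 0.44], [0.69, 0.552, 0.469], [0.006, 0.643, -0.766]]
ft_force: [0.7, -0.8, -0.8]
gripper_width: 0.35
finger_force: 0.0
time: 8.12
eef_pos: [468.4, -210.4, 84.5]
ee_rot: [[-0.724, 0.533, 0.439], [0.69, 0.55, 0.471], [0.009, 0.643, -0.766]]
ft_force: [-0.0, 1.1, 0.1]
gripper_width: 0.348
finger_force: 0.0
5 rows: [-0.5 -0.5 13.7] [ 0.01 -0.1  -0.05] |d| 13.7
[[313.8 272. ]]
[ 309  190   17  162 2499] [317.47458984 271.05042017]
```

The red sleeve is at (317,271) against a predicted (314,272), so it is centred. Advance and grip.

```bash
python3 inch.py '-0.5 0 13.7 0 0 0;-0.5 0 13.7 0 0 0;-0.5 0 13.7 0 0 0;-0.5 0 13.7 0 0 0;-0.5 0 13.7 0 0 0;0 0 0 0 0 0'; python3 inch.py '0 0 0 0 0 0;0 0 0 0 0 0;0 0 0 0 0 0;0 0 0 0 0 0;0 0 0 0 0 0;0 0 0 0 0 0;0 0 0 0 0 0' 0 70
python3 - <<'E'
from plan import *
s=state();print(np.round(s['ee_rot'].T@[0,0,1],3)); R0=s['ee_rot']
s=step(s['eef_pos']+[0,0,40],R0,8); 
E
```

```text
time: 8.67
eef_pos: [501.2, -179.6, 33.2]
ee_rot: [[-0.725, 0.53, 0.44], [0.689, 0.552, 0.469], [0.006, 0.643, -0.766]]
ft_force: [-0.8, 1.4, -0.3]
gripper_width: 0.352
finger_force: 0.0
time: 9.25
eef_pos: [500.7, -181.8, 33.7]
ee_rot: [[-0.723, 0.531, 0.441], [0.691, 0.552, 0.467], [0.005, 0.643, -0.766]]
ft_force: [-5.5, -1.6, 5.4]
gripper_width: 0.092
finger_force: 70.9
[ 0.005  0.643 -0.766]
8 rows: [ 0.   3.2 -3.8] [0. 0. 0.] |d| 5.0
```

```bash
python3 inch.py '0 1.5 -1.8 0 0 0;0 3.2 -3.8 0 0 0;0 3.2 -3.8 0 0 0;0 3.2 -3.8 0 0 0;0 3.2 -3.8 0 0 0;0 3.2 -3.8 0 0 0;0 3.2 -3.8 0 0 0;0 1.5 -1.8 0 0 0;0 0 0 0 0 0;0 0 0 0 0 0'
python3 - <<'E'
from plan import *
s=grab('side','s3'); print(state()['wrist_torque'])
p=[557.4,-121.0,np.radians(46.24)]
from fit import pose
print(np.round((proj(s,pose(p,[[75,-95,22],[-75,-95,22],[-75,95,22],[75,95,22]],33))-[250,230])*4))
cv2.imwrite('pics/s3c.png',cv2.resize(s['pixels'][230:380,250:430,::-1],None,fx=4,fy=4,interpolation=cv2.INTER_CUBIC))
E
```

```text
time: 10.08
eef_pos: [500.7, -181.3, 67.5]
ee_rot: [[-0.723, 0.532, 0.44], [0.69, 0.552, 0.468], [0.006, 0.643, -0.766]]
ft_force: [-1.0, -0.5, -3.1]
gripper_width: 0.092
finger_force: 69.5
[-0.67097057  0.60926771 -0.05130172]
[[579. 433.]
 [449. 664.]
 [ 71. 488.]
 [237. 298.]]
```

View pics/s3c.png

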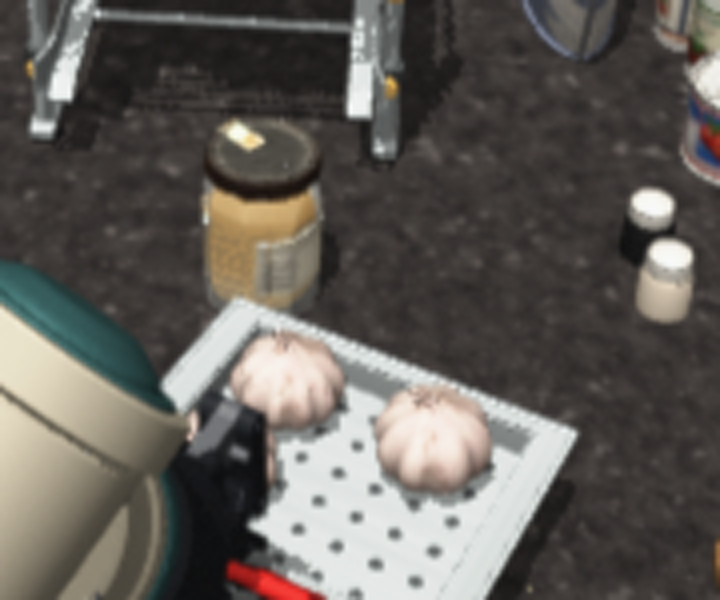

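The back corners are at (579,432) and (237,299), exactly where a level sheet is predicted. It is held rigidly with no sag. I'll raise it and carry it over.

```bash
cat >> plan.py <<'E'
def tgt(x,z,yaw=70.96,y=0):
    "TCP for sheet origin at rack x,y, height z"
    a=np.radians(yaw-46.24); d=np.array([500.7-557.4,-181.6+121.0]); c,s=np.cos(a),np.sin(a)
    return rackpt(x,y,0)+[c*d[0]-s*d[1],s*d[0]+c*d[1],34+z]
E
python3 inch.py '0 3 -3.6 0 0 0;0 5 -6 0 0 0;0 7 -8.3 0 0 0;0 7 -8.3 0 0 0;0 7 -8.3 0 0 0;0 7 -8.3 0 0 0;0 7 -8.3 0 0 0;0 7 -8.3 0 0 0;0 7 -8.3 0 0 0;0 7 -8.3 0 0 0'; python3 inch.py '0 7 -8.3 0 0 0;0 7 -8.3 0 0 0;0 5 -6 0 0 0;0 3 -3.6 0 0 0;0 0 0 0 0 0'
python3 - <<'E'
from plan import *
print(tgt(-115,158)); step(tgt(-115,160),Rt(70.96),20)
E
```

```text
time: 10.97
eef_pos: [501.2, -181.5, 168.0]
ee_rot: [[-0.723, 0.532, 0.44], [0.69, 0.552, 0.468], [0.006, 0.643, -0.766]]
ft_force: [-0.2, -0.1, -2.9]
gripper_width: 0.087
finger_force: 69.5
time: 11.38
eef_pos: [501.7, -181.9, 202.3]
ee_rot: [[-0.723, 0.531, 0.441], [0.69, 0.552, 0.467], [0.004, 0.643, -0.766]]
ft_force: [0.4, -0.9, -3.4]
gripper_width: 0.09
finger_force: 69.5
[506.59277324   3.60610869 192.        ]
20 rows: [4.7 5.9 5.5] [ 0.    0.78 -0.95] |d| 9.4
```

```bash
python3 inch.py '2.3 3 2.7 0 0.4 -0.48;4.7 5.9 5.5 0 0.78 -0.95;4.7 5.9 5.5 0 0.78 -0.95;4.7 5.9 5.5 0 0.78 -0.95;4.7 5.9 5.5 0 0.78 -0.95;4.7 5.9 5.5 0 0.78 -0.95;4.7 5.9 5.5 0 0.78 -0.95;4.7 5.9 5.5 0 0.78 -0.95;4.7 5.9 5.5 0 0.78 -0.95;4.7 5.9 5.5 0 0.78 -0.95'; python3 inch.py '4.7 5.9 5.5 0 0.78 -0.95;4.7 5.9 5.5 0 0.78 -0.95;4.7 5.9 5.5 0 0.78 -0.95;4.7 5.9 5.5 0 0.78 -0.95;4.7 5.9 5.5 0 0.78 -0.95;4.7 5.9 5.5 0 0.78 -0.95;4.7 5.9 5.5 0 0.78 -0.95;4.7 5.9 5.5 0 0.78 -0.95;4.7 5.9 5.5 0 0.78 -0.95;2.3 3 2.7 0 0.4 -0.48'
python3 inch.py '2 2.5 2.5 0 0.38 -0.47;0 0 0 0 0 0;0 0 0 0 0 0'
python3 - <<'E'
from plan import *
step(tgt(-110,155.5),Rt(70.96),2)
s=grab('side','s4')
from fit import pose
p=[*rackpt(-110,0,0)[:2],np.radians(70.96)]
print(np.round((proj(s,pose(p,[[75,-95,22],[-75,-95,22],[-75,95,22],[75,95,22]],155.5))-[240,150])*4))
print(np.round((proj(s,pose(np.load('rack.npy'),[[0,-98.5,169],[0,98.5,169],[0,84.5,169],[0,-84.5,169]]))-[240,150])*4))
cv2.imwrite('pics/s4c.png',cv2.resize(s['pixels'][150:295,240:380,::-1],None,fx=4,fy=4,interpolation=cv2.INTER_CUBIC))
E
```

```text
time: 12.22
eef_pos: [514.0, -93.1, 197.3]
ee_rot: [[-0.849, 0.406, 0.337], [0.528, 0.649, 0.548], [0.004, 0.643, -0.765]]
ft_force: [1.2, -0.5, -1.7]
gripper_width: 0.091
finger_force: 69.5
time: 13.05
eef_pos: [508.4, -4.6, 193.5]
ee_rot: [[-0.939, 0.264, 0.22], [0.344, 0.718, 0.605], [0.002, 0.644, -0.765]]
ft_force: [0.6, 1.3, -2.7]
gripper_width: 0.092
finger_force: 69.5
time: 13.3
eef_pos: [508.0, -1.9, 193.3]
ee_rot: [[-0.942, 0.258, 0.216], [0.337, 0.72, 0.606], [0.001, 0.644, -0.765]]
ft_force: [0.1, -0.1, -3.5]
gripper_width: 0.089
finger_force: 69.5
2 rows: [1.6 2.5 4.6] [ 0.04  0.18 -0.27] |d| 5.4
[[413. 271.]
 [403. 427.]
 [ 17. 403.]
 [ 76. 252.]]
[[420. 254.]
 [ 83. 235.]
 [106. 236.]
 [396. 252.]]
```

```bash
python3 inch.py '1.6 2.5 4.6 0 0.18 -0.27;1.6 2.5 4.6 0 0.18 -0.27;0 0 0 0 0 0;0 0 0 0 0 0'
python3 - <<'E'
from plan import *
step(tgt(-110,155.5),Rt(70.96),2)
s=grab('side','s4')
cv2.imwrite('pics/s4c.png',cv2.resize(s['pixels'][150:295,240:380,::-1],None,fx=4,fy=4,interpolation=cv2.INTER_CUBIC))
E
```

```text
time: 13.68
eef_pos: [508.0, 8.7, 189.2]
ee_rot: [[-0.945, 0.25, 0.209], [0.326, 0.723, 0.609], [0.0, 0.644, -0.765]]
ft_force: [0.4, -0.9, -2.5]
gripper_width: 0.09
finger_force: 69.5
2 rows: [-0.1 -0.  -0.2] [ 0.04 -0.02  0.  ] |d| 0.2
```

View pics/s4c.png

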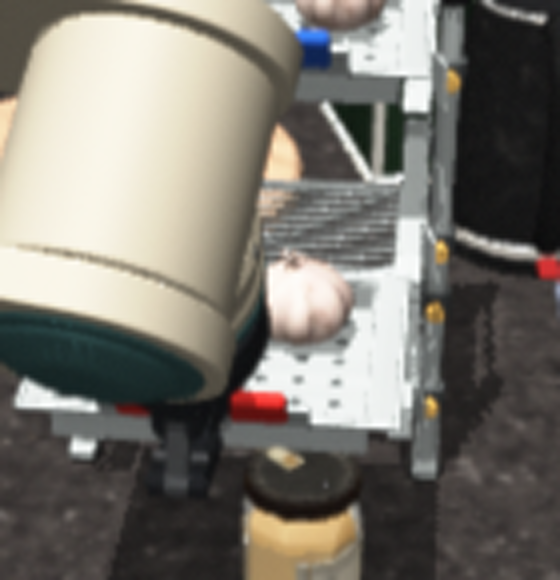

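The sheet is aligned with the middle rails: its front-left corner is at (17,405), as predicted. The jar is well below. Sliding in.

```bash
python3 inch.py '0 3 2.5 0 0 0;0 6.1 5.1 0 0 0;0 6.1 5.1 0 0 0;0 6.1 5.1 0 0 0;0 6.1 5.1 0 0 0;0 3 2.5 0 0 0;0 0 0 0 0 0'; python3 inch.py '0 3.8 3.2 0 0 0;0 3.8 3.2 0 0 0;0 3.8 3.2 0 0 0;0 3.8 3.2 0 0 0;0 3.8 3.2 0 0 0;0 3.8 3.2 0 0 0;0 0 0 0 0 0'
python3 - <<'E'
from plan import *
step(tgt(-40,155.5),Rt(70.96),2)
E
```

```text
time: 14.32
eef_pos: [521.1, 46.9, 189.6]
ee_rot: [[-0.946, 0.249, 0.209], [0.325, 0.724, 0.609], [0.0, 0.644, -0.765]]
ft_force: [1.0, -0.0, -3.7]
gripper_width: 0.094
finger_force: 69.5
time: 14.9
eef_pos: [530.9, 74.9, 189.6]
ee_rot: [[-0.946, 0.249, 0.21], [0.325, 0.723, 0.609], [0.0, 0.644, -0.765]]
ft_force: [0.0, -0.5, -3.4]
gripper_width: 0.091
finger_force: 69.5
2 rows: [-0.1 -0.2 -0. ] [ 0.05 -0.02  0.02] |d| 0.2
```

```bash
python3 inch.py '0 3.8 3.2 0 0 0;0 3.8 3.2 0 0 0;0 3.8 3.2 0 0 0;0 3.8 3.2 0 0 0;0 3.8 3.2 0 0 0;0 3.8 3.2 0 0 0;0 3.8 3.2 0 0 0;0 3.8 3.2 0 0 0;0 0 0 0 0 0'; python3 inch.py '0 3.8 3.2 0 0 0;0 3.8 3.2 0 0 0;0 3.8 3.2 0 0 0;0 3.8 3.2 0 0 0;0 3.8 3.2 0 0 0;0 3.8 3.2 0 0 0;0 3.8 3.2 0 0 0;0 3.8 3.2 0 0 0;0 0 0 0 0 0'
python3 - <<'E'
from plan import *
step(tgt(40,155.5),Rt(70.96),2)
E
```

```text
time: 15.65
eef_pos: [543.9, 112.5, 189.6]
ee_rot: [[-0.946, 0.249, 0.209], [0.325, 0.723, 0.609], [0.0, 0.644, -0.765]]
ft_force: [0.3, -0.2, -3.1]
gripper_width: 0.094
finger_force: 69.5
time: 16.4
eef_pos: [556.8, 150.1, 189.6]
ee_rot: [[-0.946, 0.249, 0.21], [0.325, 0.723, 0.609], [0.0, 0.644, -0.765]]
ft_force: [0.6, -0.8, -3.5]
gripper_width: 0.092
finger_force: 69.5
2 rows: [-0.1  0.   0.1] [ 0.05 -0.02  0.02] |d| 0.2
```

```bash
python3 inch.py '0 3.8 3.2 0 0 0;0 3.8 3.2 0 0 0;0 3.8 3.2 0 0 0;0 3.8 3.2 0 0 0;0 3.8 3.2 0 0 0;0 3.8 3.2 0 0 0;0 2.3 1.9 0 0 0;0 0 0 0 0 0';python3 inch.py '0 -0.64 0.77 0 0 0;0 -0.64 0.77 0 0 0;0 -0.64 0.77 0 0 0;0 0 0 0 0 0'; python3 inch.py '0 -0.64 0.77 0 0 0;0 -0.64 0.77 0 0 0;0 0 0 0 0 0';
```

```text
time: 17.07
eef_pos: [567.5, 180.8, 189.6]
ee_rot: [[-0.946, 0.249, 0.21], [0.325, 0.723, 0.609], [0.0, 0.644, -0.765]]
ft_force: [-0.3, -0.7, -3.1]
gripper_width: 0.088
finger_force: 69.5
time: 17.4
eef_pos: [567.3, 180.0, 186.2]
ee_rot: [[-0.945, 0.25, 0.21], [0.326, 0.723, 0.609], [0.001, 0.644, -0.765]]
ft_force: [0.1, -0.5, -3.7]
gripper_width: 0.088
finger_force: 69.5
time: 17.65
eef_pos: [567.4, 180.1, 184.4]
ee_rot: [[-0.945, 0.25, 0.21], [0.326, 0.723, 0.609], [0.0, 0.644, -0.765]]
ft_force: [0.7, -0.9, -3.4]
gripper_width: 0.094
finger_force: 69.5
```

```bash
python3 inch.py '0 -0.64 0.77 0 0 0;0 0 0 0 0 0';python3 inch.py '0 -0.64 0.77 0 0 0;0 0 0 0 0 0'
```

```text
time: 17.82
eef_pos: [567.5, 180.2, 183.8]
ee_rot: [[-0.945, 0.25, 0.21], [0.326, 0.723, 0.609], [-0.0, 0.644, -0.765]]
ft_force: [0.2, -1.0, -1.1]
gripper_width: 0.089
finger_force: 69.7
time: 17.98
eef_pos: [567.7, 180.3, 183.6]
ee_rot: [[-0.945, 0.249, 0.211], [0.326, 0.723, 0.609], [-0.001, 0.645, -0.764]]
ft_force: [-2.6, -2.2, 1.5]
gripper_width: 0.091
finger_force: 70.4
```

Resting at z = 183.7, as predicted. Now I push it home.

```bash
python3 inch.py '0 1.5 1.3 0 0 0;0 1.5 1.3 0 0 0;0 0 0 0 0 0';python3 inch.py '0 1.5 1.3 0 0 0;0 1.5 1.3 0 0 0;0 0 0 0 0 0'; python3 inch.py '0 0.8 0.6 0 0 0;0 0 0 0 0 0'
python3 - <<'E'
from plan import *
step(tgt(80,150),Rt(70.96),1)
E
```

```text
time: 18.23
eef_pos: [569.4, 184.2, 183.5]
ee_rot: [[-0.945, 0.249, 0.212], [0.327, 0.723, 0.609], [-0.002, 0.645, -0.764]]
ft_force: [0.3, -2.3, 4.6]
gripper_width: 0.092
finger_force: 70.6
time: 18.48
eef_pos: [570.7, 187.9, 183.6]
ee_rot: [[-0.945, 0.249, 0.212], [0.327, 0.723, 0.609], [-0.002, 0.645, -0.764]]
ft_force: [-0.5, -3.6, 6.5]
gripper_width: 0.089
finger_force: 70.7
time: 18.65
eef_pos: [571.0, 188.5, 183.6]
ee_rot: [[-0.945, 0.249, 0.212], [0.327, 0.723, 0.609], [-0.002, 0.644, -0.765]]
ft_force: [-0.7, -4.6, 6.1]
gripper_width: 0.092
finger_force: 71.0
1 rows: [ 0.5 -0.3 -0.9] [0.12 0.1  0.05] |d| 1.1
```

```bash
python3 inch.py '0 1.2 1 0 0 0;0 0 0 0 0 0';python3 inch.py '0 1.2 1 0 0 0;0 0 0 0 0 0'
```

```text
time: 18.82
eef_pos: [571.8, 188.9, 183.6]
ee_rot: [[-0.945, 0.249, 0.213], [0.328, 0.724, 0.607], [-0.003, 0.643, -0.766]]
ft_force: [-1.8, -11.4, 7.8]
gripper_width: 0.087
finger_force: 71.8
time: 18.98
eef_pos: [572.3, 189.0, 183.6]
ee_rot: [[-0.945, 0.249, 0.213], [0.328, 0.725, 0.605], [-0.004, 0.642, -0.767]]
ft_force: [-6.2, -20.3, 10.3]
gripper_width: 0.089
finger_force: 73.1
```

Against the stops. I'll relieve the push, release, retreat and look.

```bash
python3 inch.py '0 -1.5 -1.3 0 0 0;0 0 0 0 0 0;0 0 0 0 0 0';python3 inch.py '0 0 0 0 0 0;0 0 0 0 0 0;0 0 0 0 0 0;0 0 0 0 0 0' 0.35; python3 inch.py '0 0 -12 0 0 0;0 0 -15 0 0 0;0 0 -20 0 0 0;0 0 -25 0 0 0;0 0 -25 0 0 0;0 0 -25 0 0 0;0 -15 -20 0 0 0;0 -20 -20 0 0 0;0 -20 -20 0 0 0;0 0 0 0 0 0'
python3 inch.py '30 -10 -10 0 0 0;30 -10 -10 0 0 0;30 -10 -10 0 0 0;0 0 0 0 0 0;0 0 0 0 0 0'
python3 - <<'E'
from plan import *
from fit import pose
s=grab('side','s5');t=grab('top','t5'); p=[*rackpt(80,0,0)[:2],np.radians(70.96)]
im=s['pixels'][:,:,::-1].copy()
im=cv2.resize(im[110:275,230:380],None,fx=3.6,fy=3.6,interpolation=cv2.INTER_CUBIC)
for z in (150,259):
    q=np.round((proj(s,pose(p,[[-75,-95,22],[-75,95,22],[-92.4,42,41],[-92.4,-42,41]],z))-[230,110])*3.6).astype(int)
    for a in q: cv2.circle(im,tuple(int(v) for v in a),3,(0,255,0),1)
cv2.imwrite('pics/s5c.png',im)
E
```

```text
time: 19.23
eef_pos: [571.6, 188.6, 183.6]
ee_rot: [[-0.945, 0.249, 0.213], [0.328, 0.724, 0.607], [-0.003, 0.644, -0.765]]
ft_force: [-2.3, -10.1, 6.7]
gripper_width: 0.09
finger_force: 71.7
time: 19.57
eef_pos: [570.5, 189.9, 181.8]
ee_rot: [[-0.945, 0.25, 0.209], [0.326, 0.723, 0.609], [0.001, 0.643, -0.765]]
ft_force: [1.1, -1.4, -1.0]
gripper_width: 0.351
finger_force: 0.0
time: 20.4
eef_pos: [518.2, 35.6, 287.9]
ee_rot: [[-0.944, 0.251, 0.213], [0.329, 0.723, 0.607], [-0.002, 0.643, -0.766]]
ft_force: [0.3, -0.7, -0.1]
gripper_width: 0.349
finger_force: 0.0
time: 20.82
eef_pos: [419.4, 28.6, 291.2]
ee_rot: [[-0.945, 0.249, 0.213], [0.327, 0.724, 0.608], [-0.003, 0.644, -0.765]]
ft_force: [0.2, -0.4, -0.2]
gripper_width: 0.348
finger_force: 0.0
```

View pics/s5c.png

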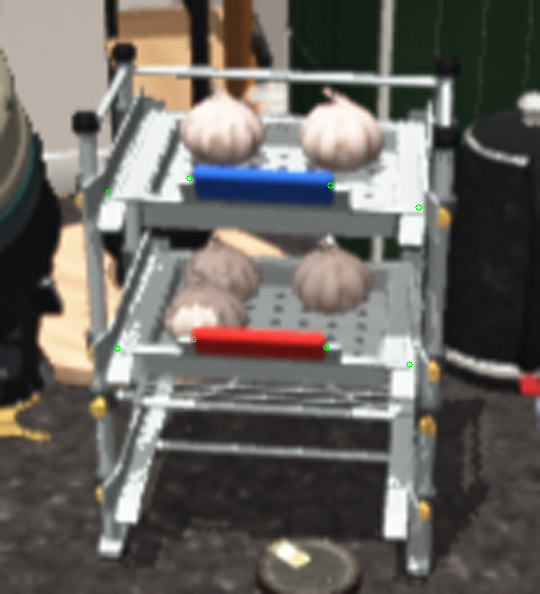

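Both sheets are level and home. The sleeve ends at (193,340)–(326,347) and (190,178)–(330,185) match the predicted home points. All five bulbs are in their sheets and the jar stands untouched. Handing in.

```bash
python3 -c "
from bench import bot, grab_frame, state
print(bot.finish_job())"
```

```text
the job is handed in; nothing more can be done
None
```

The job is handed in at about 21 s: the blue-grip sheet is home on the top rails, the red-grip sheet is home and level on the middle rails with all five bulbs in place, and the honey jar was never moved; the judge gave no verdict, so this rests on the final camera check and the contact forces.

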